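Hold a taper gauge snug in a door gap

TASK

On the shop counter stands a sample of a door edge and its frame, with two upright metal plates facing each other across a narrow gap. Take the red-handled taper gauge out of its rack and slide its blade straight down between the two plates until it drags snugly on both of them, without forcing it, then finish while still holding it there, still and upright in the gap. Leave the other gauges and the things on the counter as they are.

Things in the scene. Friction and masses are not known exactly. Their poses are not given: they have to be found in the camera images.
- gauge_red: Red-handled taper gauge, upright in one of the rack's slots. Origin: centre of its shoulder's underside, z up. Shoulder 40 (x) x 24 (y) x 5 mm; above it the handle to grip, 30 (x) x 18 (y) mm, from z = 5 to 50 mm. Below it a steel blade 26 mm wide (x), 110 mm long, a symmetric wedge: 12 mm thick (y) at the shoulder, narrowing evenly to 2 mm at the tip. About 90 g.
- gauge_red_tip (a point): Middle of the red gauge's blade tip, 110 mm below its origin. Lifting the gauge 115 mm clears the rack; the other gauges stand up to 170 mm above the counter.
- gauge_blue: Blue-handled taper gauge, same shape and size as the red one. A bystander: leave it in the rack.
- gauge_yellow: Yellow-handled taper gauge, same shape and size as the red one. A bystander: leave it in the rack.
- rack: Grey rack 80 (x) x 230 (y) x 120 (z) mm, fixed; origin under its middle on the counter. Three slots, 30 (x) x 14 (y) mm, in a row along its y, 75 mm apart (57 mm free between handles), hold the three gauges in any order, their shoulders resting on its top, their axes along the rack's.
- frame: Stand, fixed: plywood base 120 (x) x 220 (y) x 15 mm, origin under its middle on the counter. On it a wooden post with the steel plate (-y side of the gap) and a white door edge with the brass plate and a knob (+y side), tops 126 mm above the counter. Together they slide freely on rails along y, +-12 mm (0.4 N), so the gap centres itself on a blade. Gap along x, open above.
- plate_a: Steel plate on the post's side, 60 (x) x 4 (y) x 70 mm tall, its inner face looking to +y, fixed to the post. Origin at mouth_a; axes as the frame's. The blade goes in from above with its width along x.
- plate_b: Brass plate on the door's side, mirror image of plate_a: inner face to -y. Backed by a rubber seal, it gives to +y, starting at 2.4 N and needing 3 N more per mm. Origin at mouth_b. Snug: each plate presses on the blade with about 3 to 7 N, some 4 to 8 N of downward push while it slides, less once it stops; much more is forcing it.
- mouth_a (a point): Middle (along x) of the throat edge of the steel plate's inner face, 130 mm above the counter. Above it a lip leans outwards at 40 degrees, 9 mm high, to lead the blade in. The gap is narrowest from here down, open to the base 115 mm below. Axes as the frame's.
- mouth_b (a point): The same point on the brass plate, straight across the gap from mouth_a, 3.5 to 7.5 mm away with the blade out (it varies): the blade meets both when its tip is about 16 to 61 mm below them; every further 11 mm of depth pushes the brass plate back by 1 mm.
- jar: Bystander: closed glass jar, 64 mm across, 85 mm tall, beyond the rack and stand; origin under its middle.
- screwdriver: Bystander: screwdriver lying on the counter.
- padlock: Bystander: brass padlock, 18 mm high, lying near the robot.
- hinge: Bystander: brass hinge, lying open, 10 mm high, near the robot.
- bin: Bystander: yellow bin of screws, 100 x 160 x 60 mm, at the far left.
Things that resemble listed ones, but are neither listed nor needed, are in the scene too. What is shaped like the gauge_red but pink or turquoise is not meant.

How it is judged:
On the way, in this order (a step that is already met when the one before it is completed fails the run):
1. the red gauge is lifted clear of the rack, held by the fingers (height (world z) of gauge_red_tip above 0.125 m and contact force between gauge_red and the fingers above 1 N), for 0.1 s.
2. the blade's tip is between the two plates, below the throat (z of gauge_red_tip in the frame of mouth_a below -0.01 m and x of gauge_red_tip in the frame of mouth_a between -0.015 and 0.015 m and y of gauge_red_tip in the frame of mouth_a above 0 m and y of gauge_red_tip in the frame of mouth_b below 0 m), for 0.1 s.
At the end, for the whole second after the job is handed in: Red gauge held by the fingers (over 2 N), at rest (under 10 mm/s), upright and square to the gap within 0.15 rad, tip between the plates, 12 mm or more below the throat, within 15 mm of their middle along x, over 18 mm above the counter, pressing each plate with 2 to 10 N (z of gauge_red_tip in the frame of mouth_a below -0.012 m and x of gauge_red_tip in the frame of mouth_a between -0.015 and 0.015 m and y of gauge_red_tip in the frame of mouth_a above 0 m and y of gauge_red_tip in the frame of mouth_b below 0 m and height (world z) of gauge_red_tip above 0.018 m and contact force between gauge_red and plate_a between 2 and 10 N and contact force between gauge_red and plate_b between 2 and 10 N and contact force between gauge_red and the fingers above 2 N and angle between gauge_red's own z axis and vertical below 0.15 rad and angle between the y axis of gauge_red and the y axis of frame, either way round below 0.15 rad and linear speed of gauge_red below 0.01 m/s); the arm keeps its last pose, push and grip.
It fails at once if the blade is forced: over 25 N on a plate (contact force between gauge_red and plate_a above 25 N or contact force between gauge_red and plate_b above 25 N).
It fails at once if another gauge or a bystander on the counter is displaced by more than 30 mm (distance of any of gauge_blue, gauge_yellow, jar, screwdriver, padlock, hinge, bin from where it was at the start of the episode above 0.03 m).
It also fails if it takes over 43 s, if anything falls off the work surface, if the arm or the gripper's body presses on something with over 40 N, if the wrist force passes 120 N, or if a joint passes its speed limit or range.

ROBOT

A 7-joint arm with a two-finger parallel gripper is mounted at the origin on the work surface. World frame = base frame: x ahead of the robot, y to its left, z up, the work surface at z = 0. Lengths are in m, angles in rad, forces in N, time in s.
With the tool pointing down it reaches from about 0.4 to 0.85 m from the base axis. Payload 10.4 kg.
Tool frame: the origin (TCP) lies at the very end of the fingers, on their centre line; the grasp point (between the pads) lies 19 mm behind it; x points along the fingers, y is the direction in which the jaws open and shut, and the axes are right-handed (so a half turn about x gives the same grasp; the last joint's range is limited). The gripper opens to 85 mm and grips with 20 to 120 N. Pads are 22 mm wide; open, the fingers measure 114 mm over their backs; the gripper's body (76 mm by 85 mm) begins 54 mm behind the grasp point. The pads swing forward as they close: fully open they stand 13 mm farther back than shut.
Start: joints at [-1.362, 0.332, -0.065, 1.46, 0.022, 1.35, -0.088], TCP at [0.144, 0.608, 0.231] pointing down, gripper open.
Joint ranges: [-2.6, 2.6], [-0.5, 2.12], [-1.47, 1.34], [0.16, 2.42], [-1.27, 4.41], [0.06, 2.06], [-2.6, 2.6]. Speed limits (rad/s): [2.22, 2.22, 2.79, 2.79, 3.14, 3.14, 3.14].

INTERFACE

Orientations are given as a unit quaternion [x, y, z, w].
In Python, from workcell import monitor, camera, ticket, regions_of gives the robot as it stands.
- The arm moves only by the tool step_arm, never from a script. Its argument "increments" is a list of rows, each a list of 5 numbers: the finger opening in m, from 0 to 0.0854, then the shift along the world's x, y, z in m, then the turn about the world's z in rad. A call has 1 to 12 rows; each row shifts and turns the commanded pose from where the row before left it; what a row does not reach is not made up. A row lasts 1/12 s, in which the tool goes at most 41.7 mm and 7.16 degrees, less where a joint would pass 70% of its speed; a pose out of reach is approached as far as the arm can. A call with a gripper value outside its range is refused whole. The fingers move at their own pace and stop on an object; "force" is the grip in N (left out, the last holds). Time passes only in rows, so rows that do not move let the fingers close. It gives the time, the measured TCP pose, the force and the opening at its end, in the units of the state.
- monitor.get_obs(): the state, without advancing time (a new reading comes with each control period).
- camera(name): name is "scene" or "side" or "wrist"; returns a dict with "color" (480x640x3 uint8, red, green, blue), "range_z" (480x640 float32, m along the optical axis (not along the pixel's ray), 0 where there is no reading), "fx", "fy", "cx", "cy" (pixels), "cam_to_world" (4x4, takes a point from camera to world coordinates). Camera axes: x right, y up, looking along -z (the intrinsics and any distortion apply to the point x, -y, -z); pixel columns grow to the right and rows downward; lengths in m; the calibration is good to about 2 mm. A picture is of the moment at which its call begins.
- ticket.hand_in(): hands the job in, once; it reports no verdict.
Trained networks look in a picture, given as the dict that the camera call returned (one of the last four; its "shot" number tells which), for a name from the list of things; names that differ only in an ending like _2 or _b are one class to them, and where a whole thing is asked for, a point or a joint stands for the part that bears it (a point fixed in the world has none). Each returns a list of dicts, best first, with "p" (0 to 1); they miss things now and then, are a little off and sometimes report something else, mostly with a low value. They report only what shows in the picture. A call takes as long as a camera call. They do not tell look-alikes from the thing itself.
- regions_of(picture, query): "region" (480x640 bool, what is visible of it) and "centre" ([row, column] in pixels, amid what is visible of it).
The state is a dict: "clock": time; "joint_pos": joint angles; "joint_velocities": joint speeds; "tau": joint torques, N m; "position": TCP position; "ee_rot": TCP orientation; "ft_force": force on the tool from outside, world axes, zero at the start; "torque": the same for the moment, N m; "grip_width": opening from 0.0 (shut) to 1.0 (fully open).
Only numpy, scipy, OpenCV 4.12 (cv2) and the standard library are available. Lean on these libraries where they do the work, as an engineer would, in place of code of your own. Each camera call takes 0.05 s, during which the arm holds its last target. There are 200 camera calls.

## Working session

There is one attempt and no reset: what is moved stays moved. The work goes in short steps, Python scripts to look and compute and a tool call to move; the robot and the scene stay as the last step left them, time stands still between calls to the robot, and variables do not carry over. Pictures are saved under pics/ and viewed, about 8 in all and at most 12, crops included, and the job is handed in when it is done.

Besides the shell and the picture viewer there is one more tool, called after "Emit:" as name(argument=value, ...), one argument or row to a line, values as JSON. step_arm: Moves the arm, as the interface text tells. Its arguments: {"type":"object","properties":{"increments":{"type":"array"},"force":{"type":"number"}},"required":["increments"]}

```bash
mkdir -p pics; cat > h.py <<'E'
import numpy as np, cv2
from workcell import monitor, camera, ticket, regions_of
def pts(p, mask=None):
    z=p["range_z"]; r,c=np.nonzero((z>0) if mask is None else (mask&(z>0)))
    d=z[r,c]; P=np.c_[(c-p["cx"])/p["fx"]*d,-(r-p["cy"])/p["fy"]*d,-d,np.ones(len(d))]
    return (P@p["cam_to_world"].T)[:,:3],r,c
def save(p,n): cv2.imwrite(n,p["color"][:,:,::-1])
E
python3 - <<'E'
from h import *
o=monitor.get_obs(); print(o)
for n in ["scene","side"]:
    p=camera(n); save(p,f"pics/{n}.png"); print(n,p["cam_to_world"].round(2).tolist(),p["fx"],[k for k in p])
    for q in ["gauge_red","rack","frame","plate_a","plate_b"]:
        for d in regions_of(p,q)[:5]:
            P,_,_=pts(p,d["region"]); 
            if len(P): print(q,round(d["p"],2),np.round(d["centre"]),np.median(P,0).round(3),P.min(0).round(3),P.max(0).round(3), np.median(p["color"][d["region"]],0))
E
```

```text
{'clock': 0.0, 'joint_pos': array([-1.36160153,  0.33287922, -0.0646884 ,  1.46094614,  0.02161333,
        1.34991106, -0.08846831]), 'joint_velocities': array([-1.61909224e-04, -1.86518024e-04,  1.46067166e-04, -5.95497642e-04,
        1.26990622e-03,  1.69941923e-03,  7.18970148e-05]), 'tau': array([-1.42902459e-04, -6.25432062e+01,  4.89755091e-02, -3.91620576e+01,
        1.62071380e-02,  9.54578281e-03,  1.18417967e-05]), 'position': array([0.14350719, 0.60790949, 0.23050903]), 'ee_rot': array([ 0.0812417 ,  0.70239414, -0.08226382,  0.70233534]), 'ft_force': array([ 0.36375419, -0.83732157, -0.29368895]), 'torque': array([-0.010296  ,  0.00279028, -0.02594804]), 'grip_width': 0.998317541461903}
scene [[0.56, -0.64, 0.52, 1.0], [0.83, 0.45, -0.34, -0.22], [-0.02, 0.62, 0.78, 0.85], [0.0, 0.0, 0.0, 1.0]] 479.5962411553631 ['color', 'range_z', 'fx', 'fy', 'cx', 'cy', 'cam_to_world', 'shot']
gauge_red 0.94 [146. 365.] [0.273 0.428 0.016] [ 0.164  0.404 -0.002] [0.325 0.459 0.031] [135.  75.  90.]
gauge_red 0.93 [199. 337.] [0.377 0.25  0.015] [ 0.343  0.19  -0.002] [0.402 0.35  0.
[... 1755 characters left out ...]
 0.17  0.117] [0.564 0.2   0.171] [95. 39. 35.]
frame 0.72 [366. 408.] [ 0.552 -0.251  0.054] [ 0.496 -0.335 -0.003] [ 0.659 -0.108  0.141] [127.5 103.   80. ]
frame 0.36 [199. 324.] [0.542 0.175 0.148] [0.524 0.17  0.118] [0.58  0.232 0.171] [95. 39. 35.]
plate_a 0.84 [333. 404.] [ 0.566 -0.211  0.133] [ 0.54  -0.218  0.1  ] [ 0.599 -0.203  0.141] [141. 112.  77.]
plate_a 0.54 [340. 409.] [ 0.567 -0.223  0.134] [ 0.54  -0.232 -0.004] [ 0.66  -0.153  0.14 ] [125. 120. 109.]
plate_b 0.84 [333. 404.] [ 0.566 -0.211  0.133] [ 0.54  -0.218  0.1  ] [ 0.599 -0.203  0.141] [141. 112.  77.]
plate_b 0.54 [340. 409.] [ 0.567 -0.223  0.134] [ 0.54  -0.232 -0.004] [ 0.66  -0.153  0.14 ] [125. 120. 109.]
```

View pics/scene.png

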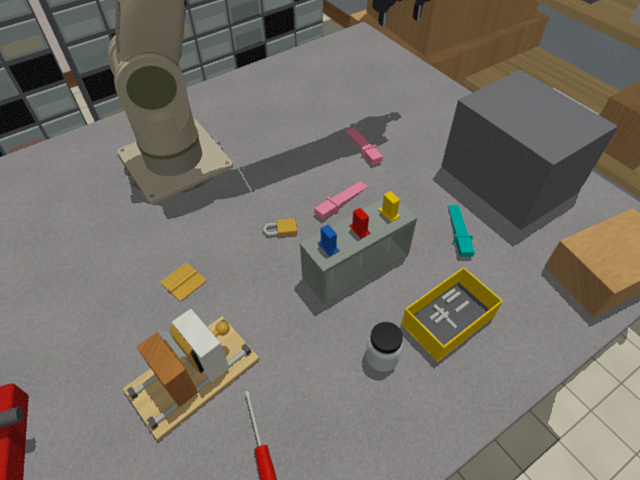

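```bash
python3 - <<'E'
import cv2
a=cv2.imread("pics/side.png")
x=cv2.resize(a[140:300,240:420],None,fx=3,fy=3,interpolation=3); y=cv2.resize(a[290:450,330:490],None,fx=3,fy=3,interpolation=3)
cv2.imwrite("pics/c1.png",cv2.resize(cv2.hconcat([x,y]),(800,376)))
E
```

```text
(no output)
```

View pics/c1.png

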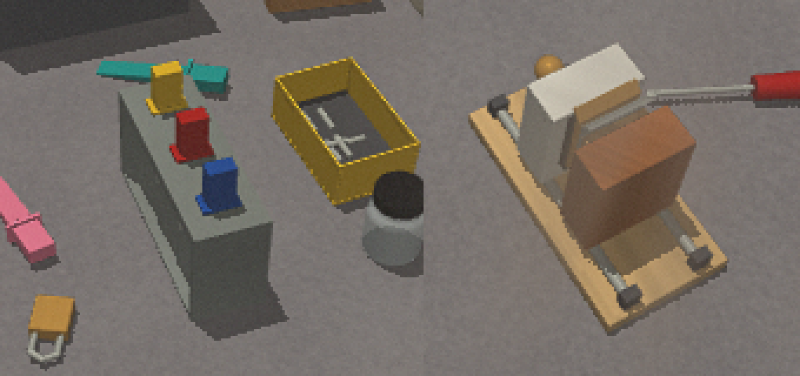

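The upright red gauge in the middle of the rack is at scene (222,360), side (199,322). The pink gauges at scene (146,365) and (199,340) and the turquoise one at (235,459) lie on the counter. Only the one in the rack, between blue and yellow, is red and upright in a slot, and the enlarged crop confirms it. Next I'll measure its pose and the frame's.

```bash
python3 - <<'E'
from h import *
from scipy.spatial.transform import Rotation as R
o=monitor.get_obs(); print("tool y",R.from_quat(o["ee_rot"]).as_matrix()[:,1].round(3))
def rect(P,n):
    if len(P)<8: print(n,len(P));return
    (c,s,a)=cv2.minAreaRect((P[:,:2]*1000).astype(np.float32)); print(n,len(P),"c",np.round(c,1),"s",np.round(s,1),"a",round(a,1),"zmed",np.median(P[:,2]).round(4))
for n in ["scene","side"]:
    p=camera(n); print(n)
    P,r,c=pts(p); hsv=cv2.cvtColor(p["color"],cv2.COLOR_RGB2HSV)[r,c].astype(int); H,S,V=hsv.T
    box=lambda x0,x1,y0,y1,z0,z1:(P[:,0]>x0)&(P[:,0]<x1)&(P[:,1]>y0)&(P[:,1]<y1)&(P[:,2]>z0)&(P[:,2]<z1)
    rk=box(.4,.7,.02,.4,.1,.2)
    for nm,m in [("red",((H<6)|(H>174))),("blue",(H>100)&(H<130)),("yel",(H>20)&(H<32))]:
        rect(P[rk&m&(S>130)&(P[:,2]>.16)],nm+" top")
        rect(P[rk&m&(S>130)],nm+" all")
    rect(P[rk&(S<60)&(abs(P[:,2]-.12)<.006)],"rack top")
    f=box(.4,.75,-.36,-.08,-1,.3)
    for lo,hi in [(.118,.129),(.131,.15)]: rect(P[f&(P[:,2]>lo)&(P[:,2]<hi)],f"frame {lo}")
    rect(P[f&(abs(P[:,2]-.015)<.004)],"base")
    w=f&(P[:,2]>.119)
    rect(P[w&(S<50)&(V>140)],"white"); rect(P[w&(H<14)&(S>80)&(P[:,2]<.13)],"brown")
E
```

```text
tool y [0.23  0.973 0.   ]
scene
red top 146 c [545.5 182.6] s [17.8 30.9] a 89.6 zmed 0.1696
red all 399 c [545.3 182.8] s [25.4 39.9] a 89.0 zmed 0.1506
blue top 153 c [545.3 107.5] s [16.6 28.4] a 88.4 zmed 0.17
blue all 394 c [545. 107.] s [38.2 22.6] a 2.9 zmed 0.1518
yel top 145 c [545.9 257.1] s [29.8 18.8] a 0.3 zmed 0.1699
yel all 408 c [545.7 258. ] s [38.4 24.7] a 1.4 zmed 0.1498
rack top 2653 c [544.3 184. ] s [232.8  83.2] a 89.3 zmed 0.1206
frame 0.118 2626 c [ 570.3 -214.9] s [ 92.4 108. ] a 8.0 zmed 0.126
frame 0.131 389 c [ 570.8 -214.8] s [61.4 23. ] a 7.9 zmed 0.1369
base 3736 c [ 630.7 -208.3] s [243.8 220.1] a 7.4 zmed 0.0151
white 1258 c [ 567.1 -193.7] s [91.9 65. ] a 7.9 zmed 0.1263
brown 41 c [ 575.5 -248.9] s [90.4 39.2] a 7.3 zmed 0.1256
side
red top 97 c [542.8 182.3] s [29.1 20.2] a 3.3 zmed 0.1677
red all 303 c [542.8 180.6] s [24.  40.3] a 86.7 zmed 0.1467
blue top 86 c [543.5 107.4] s [30.2 18.7] a 0.5 zmed 0.1686
blue all 222 c [542.2 105.4] s [24.9 38.6] a 86.5 zmed 0.1495
yel top 88 c [543.1 255.2] s [30.9 23.7] a 15.7 zmed 0.1673
yel all 289 c [543.9 256.2] s [40.1 26.6] a 4.3 zmed 0.1463
rack top 1471 c [544.3 182. ] s [233.7  82.2] a 89.6 zmed 0.1185
frame 0.118 1989 c [ 569.6 -216.1] s [ 90.6 109.3] a 7.8 zmed 0.1245
frame 0.131 256 c [ 570.1 -215.3] s [61.  24.5] a 8.9 zmed 0.1359
base 2384 c [ 630.7 -209.3] s [243.3 220.5] a 8.0 zmed 0.0139
white 753 c [ 565.6 -182. ] s [89.3 40.1] a 7.9 zmed 0.1247
brown 966 c [ 574.2 -249.7] s [90.2 41.4] a 7.8 zmed 0.1247
```

```bash
python3 - <<'E'
from h import *
p=camera("scene"); P,r,c=pts(p)
m=(P[:,2]>.04)&(P[:,0]>.05)&(P[:,0]<.9)&(P[:,1]>.3)&(P[:,1]<1.0)
import collections
g=collections.defaultdict(float)
for q in P[m]: k=(round(q[0],1),round(q[1],1)); g[k]=max(g[k],round(q[2],2))
print(dict(sorted(g.items())))
E
```

```text
{(np.float64(0.1), np.float64(0.5)): np.float64(0.32), (np.float64(0.1), np.float64(0.6)): np.float64(0.31), (np.float64(0.1), np.float64(0.7)): np.float64(0.29), (np.float64(0.2), np.float64(0.6)): np.float64(0.31), (np.float64(0.2), np.float64(0.7)): np.float64(0.3), (np.float64(0.4), np.float64(0.5)): np.float64(0.2), (np.float64(0.4), np.float64(0.6)): np.float64(0.2), (np.float64(0.4), np.float64(0.7)): np.float64(0.21), (np.float64(0.4), np.float64(0.8)): np.float64(0.2), (np.float64(0.5), np.float64(0.5)): np.float64(0.2), (np.float64(0.5), np.float64(0.6)): np.float64(0.2), (np.float64(0.5), np.float64(0.7)): np.float64(0.2), (np.float64(0.5), np.float64(0.8)): np.float64(0.2), (np.float64(0.6), np.float64(0.3)): np.float64(0.12), (np.float64(0.6), np.float64(0.5)): np.float64(0.2), (np.float64(0.6), np.float64(0.6)): np.float64(0.21), (np.float64(0.6), np.float64(0.7)): np.float64(0.21), (np.float64(0.6), np.float64(0.8)): np.float64(0.2), (np.float64(0.7), np.float64(0.3)): np.float64(0.06), (np.float64(0.7), np.float64(0.5)): np.float64(0.2), (np.float64(0.7), np.float64(0.6)): np.float64(0.2), (np.float64(0.7), np.float64(0.7)): np.float64(0.2), (np.float64(0.7), np.float64(0.8)): np.float64(0.2), (np.float64(0.8), np.float64(0.3)): np.float64(0.06), (np.float64(0.8), np.float64(0.5)): np.float64(0.09), (np.float64(0.8), np.float64(0.6)): np.float64(0.1), (np.float64(0.8), np.float64(0.7)): np.float64(0.1), (np.float64(0.9), np.float64(0.5)): np.float64(0.09), (np.float64(0.9), np.float64(0.6)): np.float64(0.09), (np.float64(0.9), np.float64(0.7)): np.float64(0.09)}
```

Emit:
step_arm(
  increments=[
    [0.06,0,0,0.02,0],
    [0.06,0.02,-0.02,0.02,0],
    [0.06,0.02,-0.025,0.02,0.04],
    [0.06,0.02,-0.03,0,0.04],
  ],
  force=40,
)

```text
clock: 1.08
position: [0.2041, 0.5343, 0.2951]
ee_rot: [0.054, 0.705, -0.051, 0.706]
ft_force: [1.7, 0.2, 0.3]
grip_width: 0.701
```

Emit:
step_arm(
  increments=[
    [0.06,0.028,-0.029,0,0.02],
    [0.06,0.028,-0.029,0,0.02],
    [0.06,0.028,-0.029,0,0.02],
    [0.06,0.028,-0.029,0,0.02],
    [0.06,0.028,-0.029,0,0.02],
    [0.06,0.028,-0.029,0,0.02],
    [0.06,0.028,-0.029,0,0.02],
    [0.06,0.028,-0.029,0,0.012],
    [0.06,0.028,-0.029,0,0],
    [0.06,0.028,-0.029,0,0],
    [0.06,0.028,-0.029,0,0],
    [0.06,0.028,-0.029,0,0],
  ],
)

```text
clock: 2.08
position: [0.5407, 0.1837, 0.2917]
ee_rot: [0.0, 0.707, 0.0, 0.707]
ft_force: [0.6, 1.2, 0.8]
grip_width: 0.704
```

Emit:
step_arm(
  increments=[
    [0.06,0,0,0,0],
    [0.06,0,0,0,0],
    [0.06,0,0,0,0],
  ],
)

```text
clock: 2.33
position: [0.5394, 0.1856, 0.2912]
ee_rot: [0.0, 0.707, 0.0, 0.707]
ft_force: [-0.3, 0.4, -0.1]
grip_width: 0.703
```

```bash
python3 - <<'E'
from h import *
from scipy.spatial.transform import Rotation as R
o=monitor.get_obs(); print(o["clock"],o["position"],R.from_quat(o["ee_rot"]).as_matrix().round(4))
p=camera("wrist"); save(p,"pics/w1.png"); P,r,c=pts(p)
H,S,V=cv2.cvtColor(p["color"],cv2.COLOR_RGB2HSV)[r,c].astype(int).T
m=(H<6)|(H>174); m&=(S>130)&(abs(P[:,0]-.545)<.06)&(abs(P[:,1]-.182)<.05)
for lo,hi in [(.162,.18),(.11,.18)]:
    k=m&(P[:,2]>lo)&(P[:,2]<hi); print(k.sum(), cv2.minAreaRect((P[k,:2]*1000).astype(np.float32)) if k.sum()>5 else 0, np.median(P[k,2]))
E
```

```text
2.3333 [0.53938614 0.1855967  0.29119617] [[-5.e-04 -1.e-04  1.e+00]
 [ 3.e-04  1.e+00  1.e-04]
 [-1.e+00  3.e-04 -5.e-04]]
1217 ((543.3623657226562, 183.81187438964844), (17.957809448242188, 29.921817779541016), 89.7238540649414) 0.16967206780153277
1886 ((543.20751953125, 183.42752075195312), (23.668079376220703, 39.4266242980957), 88.7928695678711) 0.16905490068336415
```

Emit:
step_arm(
  increments=[
    [0.06,0.0045,-0.0025,-0.02,0],
    [0.06,0,0,-0.025,0],
    [0.06,0,0,-0.025,0],
    [0.06,0,0,-0.025,0],
    [0.06,0,0,-0.025,0],
    [0.06,0,0,-0.02,0],
    [0.06,0,0,-0.015,0],
    [0.06,0,0,-0.005,0],
    [0.06,0,0,0,0],
    [0.06,0,0,0,0],
  ],
)

```text
clock: 3.22
position: [0.544, 0.1837, 0.1322]
ee_rot: [-0.0, 0.707, 0.001, 0.707]
ft_force: [-0.6, 0.5, 0.5]
grip_width: 0.706
```

Emit:
step_arm(
  increments=[
    [0.005,0,0,0,0],
    [0.005,0,0,0,0],
    [0.005,0,0,0,0],
    [0.005,0,0,0,0],
    [0.005,0,0,0,0],
    [0.005,0,0,0,0],
    [0.005,0,0,0,0],
    [0.005,0,0,0,0],
  ],
  force=50,
)

```text
clock: 3.88
position: [0.5444, 0.183, 0.1321]
ee_rot: [0.0, 0.707, 0.0, 0.707]
ft_force: [-1.4, 0.7, 6.0]
grip_width: 0.204
```

Emit:
step_arm(
  increments=[
    [0.005,0,0,0.005,0],
    [0.005,0,0,0.01,0],
    [0.005,0,0,0.02,0],
    [0.005,0,0,0.02,0],
    [0.005,0,0,0.02,0],
    [0.005,0,0,0.02,0],
    [0.005,0,0,0.02,0],
    [0.005,0,0,0.02,0],
    [0.005,0,0,0.02,0],
    [0.005,0,0,0.02,0],
    [0.005,0,0,0.005,0],
    [0.005,0,0,0,0],
  ],
)

```text
clock: 4.88
position: [0.5446, 0.1828, 0.3131]
ee_rot: [0.0, 0.706, 0.0, 0.708]
ft_force: [0.6, 0.4, -1.4]
grip_width: 0.203
```

```bash
python3 - <<'E'
from h import *
a=[]
for n in ["scene","side"]:
    p=camera(n); a.append(cv2.resize(p["color"][60:300,240:480] if n=="scene" else p["color"][60:300,200:440],(400,400)))
cv2.imwrite("pics/l.png",cv2.hconcat(a)[:,:,::-1])
E
```

```text
(no output)
```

View pics/l.png

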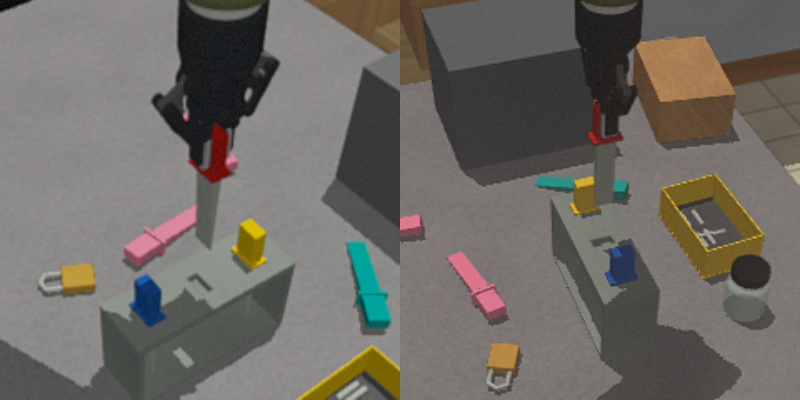

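The red gauge is out of the rack, upright in the fingers. The blue and yellow gauges are untouched. I'll carry it over to the frame.

Emit:
step_arm(
  increments=[
    [0.005,0.002,-0.02,0,0.012],
    [0.005,0.003,-0.035,0,0.012],
    [0.005,0.003,-0.039,0,0.012],
    [0.005,0.003,-0.039,0,0.012],
    [0.005,0.003,-0.039,0,0.012],
    [0.005,0.003,-0.039,0,0.012],
    [0.005,0.003,-0.039,0,0.012],
    [0.005,0.003,-0.039,0,0.012],
    [0.005,0.003,-0.039,0,0.012],
    [0.005,0,-0.035,0,0.012],
    [0.005,0,-0.02,0,0.012],
    [0.005,0,-0.015,0,0.006],
  ],
)

```text
clock: 5.98
position: [0.5687, -0.2184, 0.3096]
ee_rot: [-0.048, 0.706, 0.048, 0.705]
ft_force: [0.8, 1.0, -1.2]
grip_width: 0.206
```

Emit:
step_arm(
  increments=[
    [0.005,0,0,0,0],
    [0.005,0,0,0,0],
    [0.005,0,0,0,0],
    [0.005,0,0,0,0],
  ],
)

```text
clock: 6.32
position: [0.5703, -0.2136, 0.3107]
ee_rot: [-0.049, 0.706, 0.05, 0.705]
ft_force: [-0.0, 0.6, -1.5]
grip_width: 0.208
```

```bash
cat > look.py <<'E'
from h import *
import sys
from scipy.spatial.transform import Rotation as R
o=monitor.get_obs(); M=R.from_quat(o["ee_rot"]).as_matrix(); print(o["clock"],o["position"].round(4),"yaw",np.degrees(np.arctan2(-M[0,1],M[1,1])).round(2),"x",M[:,0].round(4),"F",o["ft_force"].round(2),o["grip_width"])
a=[]
t=o["position"]
f=np.array([np.cos(np.radians(7.9)),np.sin(np.radians(7.9))]); g=np.array([-f[1],f[0]])
for n in ["scene","side"]:
    p=camera(n); P,r,c=pts(p); z0=t[2]-.122
    rel=P[:,:2]-[.5704,-.215]; u=rel@f; v=rel@g
    k=(abs(u)<.05)&(abs(v)<.03)&(P[:,2]>max(z0-.02,.145))&(P[:,2]<z0+.105)
    for lo in np.arange(max(z0,.145),z0+.1,.025):
        j=k&(P[:,2]>=lo)&(P[:,2]<lo+.025)
        if j.sum()>5: print(n,"blade z",round(lo,3),j.sum(),"u",np.percentile(u[j],[2,98]).round(4),"v",np.percentile(v[j],[2,50,98]).round(4))
    if k.any(): print("tip z",P[k,2].min().round(4))
    j=(abs(u)<.04)&(abs(v)<.04)&(P[:,2]>.130)&(P[:,2]<.142)
    if j.sum()>9: print("lips u",np.percentile(u[j],[1,99]).round(4),"v",np.percentile(v[j],[1,99]).round(4))
    q=np.linalg.inv(p["cam_to_world"])@[.5704,-.215,.15,1]; cc=int(p["cx"]-p["fx"]*q[0]/q[2]); rr=int(p["cy"]+p["fy"]*q[1]/q[2])
    rr=min(max(rr,80),400);cc=min(max(cc,80),560)
    a.append(cv2.resize(p["color"][rr-80:rr+80,cc-80:cc+80],(400,400),interpolation=cv2.INTER_CUBIC))
cv2.imwrite(f"pics/{sys.argv[1]}.png",cv2.hconcat(a)[:,:,::-1])
E
python3 look.py f1
```

```text
6.3167 [ 0.5703 -0.2136  0.3107] yaw 8.03 x [-8.e-04  9.e-04 -1.e+00] F [-0.05  0.59 -1.48] 0.20754044879259204
scene blade z 0.189 31 u [-0.0087  0.0131] v [0.0002 0.0012 0.0039]
scene blade z 0.214 50 u [-0.01   0.013] v [-0.0011  0.001   0.0047]
scene blade z 0.239 71 u [-0.0095  0.0131] v [-0.0023  0.0012  0.0058]
scene blade z 0.264 83 u [0.0029 0.0139] v [-0.0032  0.0014  0.0068]
tip z 0.1894
lips u [-0.0294  0.0303] v [-0.0111  0.0115]
side blade z 0.189 89 u [-0.0138  0.0119] v [-0.0014 -0.      0.0026]
side blade z 0.214 99 u [-0.0139  0.0115] v [-0.0025 -0.0011  0.0034]
side blade z 0.239 121 u [-0.0139  0.0124] v [-0.0036 -0.0023  0.0049]
side blade z 0.264 121 u [-0.0145  0.0111] v [-0.0052 -0.0034  0.0057]
tip z 0.1861
lips u [-0.0296  0.0292] v [-0.0121  0.0107]
```

View pics/f1.png

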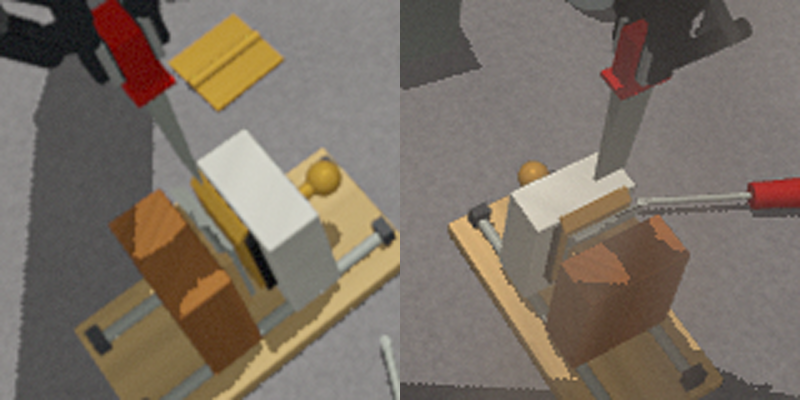

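The blade is square to the gap (yaw 8.0° against 7.9°) and its tip sits about 1 mm too far to +y. I'll correct that and descend to the lips, then lower it slowly, watching the force.

Emit:
step_arm(
  increments=[
    [0.005,0.0005,-0.001,-0.01,0],
    [0.005,0,0,-0.015,0],
    [0.005,0,0,-0.015,0],
    [0.005,0,0,-0.004,0],
    [0.005,0,0,0,0],
    [0.005,0,0,0,0],
    [0.005,0,0,0,0],
  ],
)

```text
clock: 7.0
position: [0.5709, -0.2163, 0.2682]
ee_rot: [-0.049, 0.705, 0.049, 0.706]
ft_force: [0.8, -0.0, 0.5]
grip_width: 0.204
```

```bash
python3 look.py f2
```

```text
7.0 [ 0.5709 -0.2163  0.2682] yaw 7.92 x [ 1.1e-03 -2.0e-04 -1.0e+00] F [ 0.82 -0.04  0.55] 0.20370777408482077
scene blade z 0.146 25 u [-0.0071  0.013 ] v [-0.0026 -0.0012  0.001 ]
scene blade z 0.171 41 u [-0.0083  0.0135] v [-0.0038 -0.0017  0.0018]
scene blade z 0.196 59 u [-0.0069  0.0141] v [-0.0049 -0.0013  0.0032]
scene blade z 0.221 73 u [0.0038 0.014 ] v [-0.0059 -0.0013  0.0039]
tip z 0.1472
lips u [-0.0285  0.0304] v [-0.0113  0.0116]
side blade z 0.146 77 u [-0.0138  0.0125] v [-0.0041 -0.0028 -0.0007]
side blade z 0.171 92 u [-0.0139  0.0125] v [-0.0053 -0.0039  0.    ]
side blade z 0.196 104 u [-0.014   0.0122] v [-0.0068 -0.005   0.0012]
side blade z 0.221 108 u [-0.0141  0.0116] v [-0.0077 -0.006   0.0026]
tip z 0.1451
lips u [-0.0304  0.0291] v [-0.0127  0.0108]
```

View pics/f2.png

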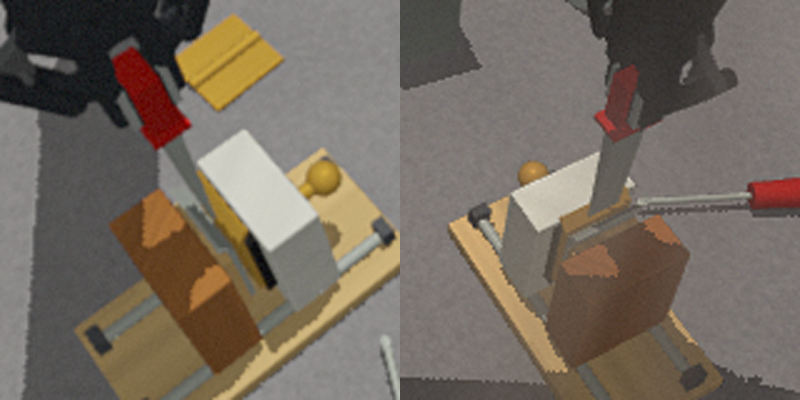

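Emit:
step_arm(
  increments=[
    [0.005,0,0.0012,-0.002,0],
    [0.005,0,0,-0.003,0],
    [0.005,0,0,-0.003,0],
    [0.005,0,0,-0.003,0],
    [0.005,0,0,-0.003,0],
    [0.005,0,0,-0.003,0],
    [0.005,0,0,-0.003,0],
    [0.005,0,0,-0.003,0],
    [0.005,0,0,-0.003,0],
    [0.005,0,0,-0.003,0],
    [0.005,0,0,0,0],
    [0.005,0,0,0,0],
  ],
)

```text
clock: 8.1
position: [0.5705, -0.2149, 0.2381]
ee_rot: [-0.049, 0.706, 0.049, 0.705]
ft_force: [0.6, 0.7, -1.3]
grip_width: 0.206
```

```bash
python3 look.py f3
```

```text
8.1 [ 0.5705 -0.2149  0.2381] yaw 7.92 x [-4.e-04  2.e-04 -1.e+00] F [ 0.64  0.68 -1.26] 0.20609068581058382
scene blade z 0.145 38 u [-0.0091  0.0136] v [-0.0024 -0.0003  0.0031]
scene blade z 0.17 55 u [-0.0077  0.0131] v [-0.0037 -0.0001  0.0045]
scene blade z 0.195 56 u [0.0084 0.0136] v [-0.0044  0.0007  0.0054]
tip z 0.145
lips u [-0.03    0.0301] v [-0.0106  0.0125]
side blade z 0.145 87 u [-0.0141  0.0125] v [-0.0038 -0.0027  0.0027]
side blade z 0.17 105 u [-0.0144  0.0111] v [-0.0052 -0.0037  0.0038]
side blade z 0.195 75 u [-0.0144  0.0122] v [-0.0064 -0.0045  0.0048]
tip z 0.1451
lips u [-0.0304  0.029 ] v [-0.0116  0.012 ]
```

View pics/f3.png

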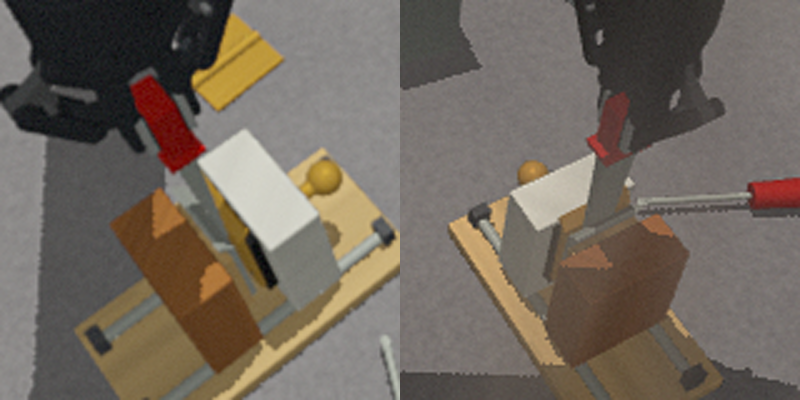

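The tip is in the gap, 14 mm below the throat, with no contact force yet. I'll go on in small steps and read the push at the end of each.

Emit:
step_arm(
  increments=[
    [0.005,0,0,-0.0015,0],
    [0.005,0,0,-0.0015,0],
    [0.005,0,0,-0.0015,0],
    [0.005,0,0,-0.0015,0],
  ],
)

```text
clock: 8.53
position: [0.5708, -0.215, 0.2326]
ee_rot: [-0.049, 0.705, 0.049, 0.706]
ft_force: [0.0, -0.2, 3.7]
grip_width: 0.203
```

Emit:
step_arm(
  increments=[
    [0.005,0,0,-0.0015,0],
    [0.005,0,0,-0.0015,0],
    [0.005,0,0,-0.0015,0],
  ],
)

```text
clock: 8.78
position: [0.5708, -0.2151, 0.2281]
ee_rot: [-0.049, 0.705, 0.049, 0.706]
ft_force: [-1.2, 0.3, 5.5]
grip_width: 0.202
```

Emit:
step_arm(
  increments=[
    [0.005,0,0,-0.0015,0],
    [0.005,0,0,-0.0015,0],
    [0.005,0,0,-0.0015,0],
  ],
)

```text
clock: 9.03
position: [0.5708, -0.2151, 0.2236]
ee_rot: [-0.049, 0.705, 0.049, 0.706]
ft_force: [-0.4, 0.5, 6.1]
grip_width: 0.204
```

Emit:
step_arm(
  increments=[
    [0.005,0,0,0,0],
    [0.005,0,0,0,0],
    [0.005,0,0,0,0],
    [0.005,0,0,0,0],
    [0.005,0,0,0,0],
    [0.005,0,0,0,0],
    [0.005,0,0,0,0],
    [0.005,0,0,0,0],
  ],
)

```text
clock: 9.7
position: [0.5706, -0.215, 0.2233]
ee_rot: [-0.049, 0.705, 0.049, 0.705]
ft_force: [1.8, 0.0, 2.1]
grip_width: 0.204
```

```bash
python3 look.py f4
```

```text
9.7 [ 0.5706 -0.215   0.2233] yaw 7.92 x [ 1.e-04  1.e-04 -1.e+00] F [1.84 0.04 2.12] 0.20380808191148952
scene blade z 0.145 43 u [-0.0089  0.0134] v [-0.0033 -0.0003  0.0039]
scene blade z 0.17 61 u [0.0044 0.0141] v [-0.0042 -0.0001  0.0051]
scene blade z 0.195 17 u [0.0117 0.0131] v [-0.0045  0.0012  0.0056]
tip z 0.1451
lips u [-0.0289  0.0298] v [-0.0112  0.0126]
side blade z 0.145 87 u [-0.0141  0.0118] v [-0.0049 -0.0036  0.0027]
side blade z 0.17 108 u [-0.0142  0.0124] v [-0.0059 -0.0045  0.0041]
side blade z 0.195 11 u [-0.0144  0.0063] v [-0.0061 -0.0055  0.0045]
tip z 0.1456
lips u [-0.03    0.0297] v [-0.0125  0.012 ]
```

View pics/f4.png

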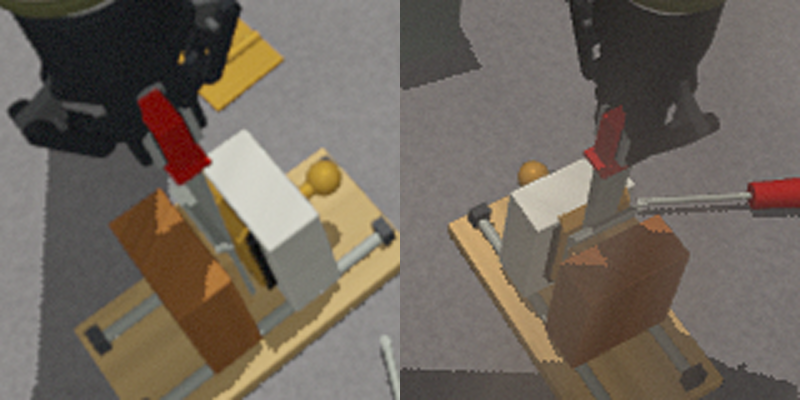

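The blade is upright between both plates, with the tip about 28 mm below the throat. The push was about 7 N net while sliding and dropped to about 3 N once it stopped, so it is snug.

```bash
python3 -c "
from h import *
print(ticket.hand_in()); o=monitor.get_obs(); print(o['clock'],o['position'],o['ft_force'],o['grip_width'])"
```

```text
the job is handed in; nothing more can be done
None
the job is handed in; nothing more can be done
```

I took the red gauge out of the middle slot of the rack and slid it straight down between the two plates. I handed the job in at about 9.7 s, still holding it there; no verdict was reported.

**Last checks before handing in:**
- **Depth:** the tip was about 28 mm below the throat and about 0.10 m above the counter. I worked this out from the tool height, because the tip itself was hidden in the gap.
- **Alignment:** the tool was upright, its yaw was 7.9° against the frame's measured 7.9°, and the blade was within about 1 mm of the plates' middle.
- **Push:** it was about 7 N net while sliding, inside the 4 to 8 N meant for snug, and about 3 N once stopped.
- **Plate force:** I estimate about 5 N on each plate from the depth past first contact. I could not measure the plates directly.
- **Grip:** the fingers held the handle at about 17 mm opening with 50 N commanded.

**Where readings disagreed or were unclear:** the wrist force varied by about 1 to 2 N. The two cameras differed by 1 to 2 mm on the blade's position across the gap, which is about their calibration error. I did not measure again whether the gauge had slipped in the fingers. The blue and yellow gauges looked untouched in the picture taken after lifting, and nothing else showed as moved, but I did not measure the things on the counter again at the end.

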